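Thread an immersion probe through a two-bushing guide and hold it in the sample cup

TASK

Take the immersion probe by its white head out of the grey storage block and turn it about its axis so that the red pointer on its head faces the same way as the white line on the front of the guide stand. With the pointer facing that way, thread the probe straight down through the upper brass bushing and then the lower one, until its tip hangs inside the glass cup beneath, about half-way between the cup's rim and its floor and not touching the floor. Finish while still holding it there in the gripper, upright and still, spanning both bushings with the pointer along the white line; do not let go, and leave the amber bottle, the jar and the small beaker where they stand.

Things in the scene. Friction and masses are not known exactly. Their poses are not given: they have to be found in the camera images.
- probe_head (a point): Centre of the white grip head of the immersion probe (0.14 kg, 175 mm long), on the stem's axis, 149 mm above the tip; z up the stem. Head 30 mm (its x) by 20 mm (its y) by 46 mm high, half above and half below this point, 5 mm black cap on top: grasp it across the flats 20 mm apart, closing along its y. A 25 mm wide black collar ends 31 mm below this point; below it is the stem.
- probe_tip (a point): Tip of the probe's steel stem (12 mm diameter, 118 mm long below the collar), on its axis. The last 8 mm taper to 6 mm diameter. At the start it stands on the bottom of the storage block's bore, 12 mm above the worktop.
- probe_pointer (a point): End of the red pointer, which sticks out of the foot of the head toward the probe's own -x: 32 mm from the stem axis, 128 mm above the tip. A red stripe runs up the same face of the head. At the start it faces 40 to 95 degrees counter-clockwise, seen from above, of the storage block's own -x.
- rack_mouth (a point): Centre of the bore's mouth on the grey storage block that holds the probe; the block is fixed: 66 x 66 mm, top 60 mm above the worktop, on a 78 mm black foot. Bore 13.5 mm diameter, 48 mm deep; the probe may lean in it by about 2 degrees.
- stand: Guide stand, fixed. Origin on the worktop below the common vertical axis of both bushings and the cup; z up. Base plate 118 x 90 x 10 mm; aluminium column on its +x side, 47 to 63 mm from the axis, 40 mm wide, 135 mm high. A white line on the upper arm runs from the axis toward the stand's own -x; when the probe's pointer faces that way, probe and stand have the same yaw.
- upper_mouth (a point): Centre of the mouth of the upper bushing, a brass block 40 x 40 mm that spans 118 to 134 mm above the worktop (this point: 134). Through bore 15 mm diameter, widened by a 3 mm chamfer at the mouth.
- lower_mouth (a point): Centre of the mouth of the lower bushing, like the upper one and straight below it; it spans 52 to 68 mm above the worktop (this point: 68).
- cup_floor (a point): Centre of the inner floor of the glass cup fixed on the stand's base, 14 mm above the worktop; the rim is 26 mm above this point, inner diameter about 44 mm.
- white_line (a point): Front end of the white line, 37 mm from the bushings' axis on the stand's own -x side, 134 mm above the worktop.
- amber_bottle: Amber glass bottle with black cap, bystander, 62 mm diameter, 138 mm high; origin at the centre of its underside.
- jar: Small white jar with grey lid, bystander, 49 mm diameter, 40 mm high; origin at the centre of its underside.
- small_beaker: Small glass beaker, bystander, 61 mm diameter, 73 mm high; origin at the centre of its underside.
- heating_pot: Origin of the heating pot, a fixed grey open pot 225 mm in diameter and 168 mm high that stands between the storage block and the guide stand; the pot's centre lies 39 mm from this point toward +x. A 110 mm high control box with a yellow knob stands before it, about 100 mm from this point toward -x and 50 mm toward +y. Carry the probe over or round them.

How it is judged (in metres and radians):
On the way, in this order (a step that is already met when the one before it is completed fails the run):
1. the probe is lifted out of the storage block (tip more than 70 mm above the worktop, held by the fingers) (height (world z) of probe_tip above 0.07 m and contact force between probe and the fingers above 2 N), for 0.1 s.
2. the tip has passed the upper bushing and is above the lower one, pointer facing along the white line (within about 15 degrees) (height (world z) of probe_tip between 0.068 and 0.118 m and horizontal distance between probe_tip and stand below 0.006 m and y of probe_pointer in the frame of stand between -0.009 and 0.009 m and x of probe_pointer in the frame of stand below -0.022 m and contact force between probe and the fingers above 2 N), for 0.1 s.
At the end, for the whole second after the job is handed in: the probe spans both bushings (tip within 6 mm and head within 8 mm of their axis, tilt under 4 degrees), its tip inside the cup 4 to 24 mm above the cup's floor, its pointer along the white line within about 15 degrees, still gripped by the fingers (more than 2 N) and at rest (under 20 mm/s) (z of probe_tip in the frame of stand between 0.018 and 0.038 m and horizontal distance between probe_tip and stand below 0.006 m and horizontal distance between probe_head and stand below 0.008 m and angle between probe_tip's own z axis and vertical below 0.07 rad and linear speed of probe below 0.02 m/s and y of probe_pointer in the frame of stand between -0.009 and 0.009 m and x of probe_pointer in the frame of stand below -0.022 m and contact force between probe and the fingers above 2 N); the arm keeps its last pose, push and grip.
It fails at once if the amber bottle is moved by more than 20 mm (distance of amber_bottle from where it was at the start of the episode above 0.02 m).
It fails at once if the jar is moved by more than 20 mm (distance of jar from where it was at the start of the episode above 0.02 m).
It fails at once if the small beaker is moved by more than 20 mm (distance of small_beaker from where it was at the start of the episode above 0.02 m).
It also fails if it takes over 48 s, if anything falls off the work surface, if the arm or the gripper's body presses on something with over 40 N, if the wrist force passes 120 N, or if a joint passes its speed limit or range.

ROBOT

A 6-joint arm with a two-finger parallel gripper is mounted at the origin on a cart in front of the work surface, level with it; the furniture and walls round the work are solid. World frame = base frame: x ahead of the robot, y to its left, z up, the work surface at z = 0. Lengths are in mm, angles in rad, forces in N, time in s.
With the tool pointing down it reaches from about 400 to 925 mm from the base axis. Payload 12.5 kg.
Tool frame: the origin (TCP) lies at the very end of the fingers, on their centre line; the grasp point (between the pads) lies 19 mm behind it (manip.tcp_to_grasp is the z of the grasp point in the tool frame, in mm); z points along the fingers, y is the direction in which the jaws open and shut (so a half turn about z gives the same grasp; the last joint's range is limited). The gripper opens to 95 mm and grips with 3 to 60 N. Pads are 20 mm wide; open, the fingers measure 119 mm over their backs; the gripper's body (75 mm by 180 mm) begins 59 mm behind the grasp point.
Start: joints at [1.207, 0.491, 1.559, -0, 1.092, -0.106], TCP at [159.328, 604.369, 214.661] pointing down, gripper open.
Joint ranges: [-3.1, 3.1], [-0.84, 2.19], [0.05, 2.79], [-1.13, 4.28], [0.06, 2.93], [-2.69, 2.69]. Speed limits (rad/s): [2.22, 2.22, 2.79, 3.14, 3.14, 3.14].

INTERFACE

Orientations are given as a unit quaternion [w, x, y, z].
In Python, from cell import telemetry, cams, hand_in, manip gives the robot as it stands. The module is installed in compiled form; this text tells all that it offers.
- The arm moves only by the shell command python3 -m crank 'ROWS' [FORCE]. ROWS is JSON, one flat list of numbers, 7 for each row, row after row: the shift along the world's x, y, z in m, then the turn, a rotation vector about the world's x, y, z in degrees, then the finger opening in m, from 0 to 0.0951. A call has exactly 10 rows; each row is the pose to reach, as a shift and turn from the pose measured when the call began; what a row does not reach only later rows make up. A row lasts 1/12 s, in which the tool goes at most 41.7 mm and 7.16 degrees, less where a joint would pass 70% of its speed; a pose out of reach is approached as far as the arm can. A call with a gripper value outside its range is refused whole. The fingers move at their own pace and stop on an object; FORCE is the grip in N (left out, the last holds). Time passes only in rows, so rows that repeat a pose let the fingers close, or fill a call up. It gives the time, the measured TCP pose, the force and the opening at its end, in the units of the state.
- telemetry.read_state(): the state, without advancing time (a new reading comes with each control period).
- cams.snapshot(name): name is "side" or "top"; returns (picture, depth): 420x560x3 uint8, red, green, blue; 420x560 float32, mm along the optical axis (not along the pixel's ray), 0 where there is no reading.
- cams.camera_model(name): a dict with "intrinsics" (3x3 intrinsics, pixels), "k1" (the pictures are not rectified: a ray, as slopes to the right and down, at radius r is drawn at 1 + k1 r^2 times it, then the intrinsics apply), "xyz" and "rotation" of the camera in the world. Camera axes: x right, y down, z forward; pixel columns grow to the right and rows downward; lengths in mm; the calibration is good to about 2 mm. A picture is of the moment at which its call begins. camera_model takes no time and is no camera call.
- hand_in(): hands the job in, once; it reports no verdict.
Trained networks look in the newest picture that a camera, given by its name, has taken for a name from the list of things; names that differ only in an ending like _2 or _b are one class to them, and where a whole thing is asked for, a point or a joint stands for the part that bears it (a point fixed in the world has none). Each returns a list of dicts, best first, with "confidence" (0 to 1); they miss things now and then, are a little off and sometimes report something else, mostly with a low value. They report only what shows in the picture. A call takes as long as a camera call.
- cams.recognise(camera, target): "bbox" ([left, top, right, bottom] in pixels, round what is visible of it).
- cams.cut_out(camera, target): "region" (420x560 bool, what is visible of it) and "bbox" ([left, top, right, bottom] in pixels, round what is visible of it).
- cams.tip_of(camera, target): "point" ([column, row] in pixels: a listed point, or the origin of a listed thing).
The state is a dict: "clock": time; "joint_positions": joint angles; "joint_vel": joint speeds; "effort": joint torques, N m; "ee_pos": TCP position; "orientation": TCP orientation; "wrist_force": force on the tool from outside, world axes, zero at the start; "ft_torque": the same for the moment, N m; "grip_width": finger opening in mm.
Only numpy, scipy, OpenCV 4.12 (cv2) and the standard library are available. Lean on these libraries where they do the work, as an engineer would, in place of code of your own. Each camera call takes 0.05 s, during which the arm holds its last target. There are 200 camera calls.

## Working session

There is one attempt and no reset: what is moved stays moved. The work goes in short steps, Python scripts to look and compute and a shell command to move; the robot and the scene stay as the last step left them, time stands still between calls to the robot, and variables do not carry over. Pictures are saved under pics/ and viewed, about 8 in all and at most 12, crops included, and the job is handed in when it is done.

```bash
mkdir -p pics; cat > h.py <<'E'
import numpy as np, cv2
from cell import telemetry, cams, manip
def ray(cam,p):
    m=cams.camera_model(cam);K=np.array(m["intrinsics"]);k1=m["k1"]
    d=np.array([(p[0]-K[0,2])/K[0,0],(p[1]-K[1,2])/K[1,1]]);u=d.copy()
    for _ in range(20): u=d/(1+k1*(u@u))
    R=np.array(m["rotation"])
    return np.array(m["xyz"],float), R@np.array([u[0],u[1],1.])
def at_z(cam,p,z):
    o,d=ray(cam,p); return o+d*(z-o[2])/d[2]
def tri(p1,p2):
    o1,d1=ray(*p1);o2,d2=ray(*p2)
    s=np.linalg.lstsq(np.c_[d1,-d2],o2-o1,rcond=None)[0]
    a,b=o1+d1*s[0],o2+d2*s[1]
    return (a+b)/2,np.linalg.norm(a-b)
def proj(cam,X):
    m=cams.camera_model(cam);K=np.array(m["intrinsics"]);q=np.array(m["rotation"]).T@(np.array(X)-np.array(m["xyz"]))
    u=q[:2]/q[2];u=u*(1+m["k1"]*(u@u));return K[:2,:2]@u+K[:2,2]
def save(img,n): cv2.imwrite(f"pics/{n}.png",cv2.cvtColor(img,cv2.COLOR_RGB2BGR))
E
python3 - <<'E'
from h import *
np.set_printoptions(precision=1,suppress=True)
for c in("side","top"):
    m=cams.camera_model(c);print(c,m["xyz"],np.array(m["rotation"])[:,2])
    save(cams.snapshot(c)[0],c+"0")
P={}
Z=dict(probe_head=161,probe_pointer=140,rack_mouth=60,upper_mouth=134,white_line=134,lower_mouth=68,cup_floor=14,stand=0,heating_pot=0,amber_bottle=0,jar=0,small_beaker=0)
for t in Z:
    for c in("side","top"):
        r=cams.tip_of(c,t)
        for q in r[:2]: print(t,c,np.array(q["point"]),round(q["confidence"],2),at_z(c,q["point"],Z[t]))
        if r:P[c,t]=r[0]["point"]
    if("side",t)in P and("top",t)in P: print("   tri",*tri(("side",P["side",t]),("top",P["top",t])))
s=telemetry.read_state();print(s,manip.tcp_to_grasp)
E
```

```text
Traceback (most recent call last):
IndexError: too many indices for array: array is 1-dimensional, but 2 were indexed
```

```bash
python3 -c "
from h import *
print(cams.camera_model('side'),cams.camera_model('top'))"
```

```text
{'intrinsics': array([[514.79608072,   0.        , 283.5260195 ],
       [  0.        , 514.79608072, 211.71424134],
       [  0.        ,   0.        ,   1.        ]]), 'k1': 0.03560260738203523, 'xyz': array([-793.49434625, -433.91171205, 1188.28542073]), 'rotation': array([-0.34783755,  0.72786637, -0.53287234,  0.25547339])} {'intrinsics': array([[398.60167198,   0.        , 281.09549217],
       [  0.        , 398.60167198, 204.45449235],
       [  0.        ,   0.        ,   1.        ]]), 'k1': -0.08475229040195766, 'xyz': array([ 235.34546999,  -24.06701843, 1396.06223182]), 'rotation': array([-0.05365351,  0.70978147, -0.69863607,  0.07238242])}
```

```bash
sed -i 's/np.array(m\["rotation"\])/rot(m)/; s/^def ray/from scipy.spatial.transform import Rotation\ndef rot(m): return Rotation.from_quat(m["rotation"],scalar_first=True).as_matrix()\ndef ray/' h.py
cat > scan.py <<'E'
from h import *
np.set_printoptions(precision=1,suppress=True)
for c in("side","top"):
    m=cams.camera_model(c);print(c,m["xyz"],rot(m)[:,2])
    save(cams.snapshot(c)[0],c+"0")
P={}
Z=dict(probe_head=161,probe_pointer=140,rack_mouth=60,upper_mouth=134,white_line=134,lower_mouth=68,cup_floor=14,stand=0,heating_pot=0,amber_bottle=0,jar=0,small_beaker=0)
for t in Z:
    for c in("side","top"):
        r=cams.tip_of(c,t)
        for q in r[:2]: print(t,c,np.array(q["point"]),round(q["confidence"],2),at_z(c,q["point"],Z[t]))
        if r:P[c,t]=r[0]["point"]
    if("side",t)in P and("top",t)in P: print("   tri",*tri(("side",P["side",t]),("top",P["top",t])))
s=telemetry.read_state();print(s,manip.tcp_to_grasp)
E
python3 scan.py
```

```text
side [-793.5 -433.9 1188.3] [ 0.7  0.2 -0.6]
top [ 235.3  -24.1 1396.1] [ 0.2 -0.  -1. ]
probe_head side [202.7 198.8] 0.65 [406.3 222.2 161. ]
probe_head top [191.8 213.9] 0.49 [423.3 223.7 161. ]
   tri [424.6 229.2 145.9] 5.261682011492015
probe_pointer side [211.  199.7] 0.48 [434.7 207.2 140. ]
probe_pointer top [198.5 212.4] 0.57 [431.7 206.8 140. ]
   tri [431.4 205.9 142.7] 0.8145302374881459
rack_mouth side [200.8 221.7] 0.92 [404.7 239.2  60. ]
rack_mouth top [196.2 219.9] 0.85 [418.5 228.1  60. ]
   tri [416.7 237.1  50.8] 15.662272151991113
upper_mouth side [350.4 228.4] 0.55 [ 438.2 -265.6  134. ]
upper_mouth top [346.4 211.1] 0.64 [ 445.4 -267.5  134. ]
   tri [ 445.6 -266.6  128.8] 3.978548966612841
white_line top [345.7 220.5] 0.57 [ 414.7 -264.7  134. ]
lower_mouth side [347.9 241.2] 0.74 [ 450.4 -260.4   68. ]
lower_mouth top [340.3 214.2] 0.59 [ 445.4 -259.1   68. ]
   tri [ 445.2 -259.8   72. ] 2.808697564739215
cup_floor side [343.7 253.8] 0.58 [ 445.4 -251.7   14. ]
cup_floor side [351.1 243.2] 0.43 [ 503.8 -264.4   14. ]
cup_floor top [335.3 218.1] 0.67 [ 439.7
[... 436 characters left out ...]
1037517
jar side [152.1 222.3] 0.73 [412.8 439.2   0. ]
jar top [143.3 221.4] 0.71 [417.7 427.    0. ]
   tri [415.5 433.6  -1.5] 12.81208191667651
small_beaker side [259.4 220.3] 0.84 [539.5  77.4   0. ]
small_beaker top [244.  182.2] 0.63 [566.3  74.8   0. ]
   tri [569.8  82.3 -24.8] 12.481193287371767
{'clock': 1.3, 'joint_positions': array([ 1.2,  0.5,  1.6,  0. ,  1.1, -0.1]), 'joint_vel': array([-0.,  0.,  0., -0., -0.,  0.]), 'effort': array([ -0. , -61.2, -25.8,   0.1,   0. ,   0. ]), 'ee_pos': array([159.3, 604.4, 214.7]), 'orientation': array([0. , 0.1, 1. , 0. ]), 'wrist_force': array([ 0.3,  0.8, -0.7]), 'ft_torque': array([-0.,  0.,  0.]), 'grip_width': 94.81815778568833} -18.8
```

View pics/side0.png

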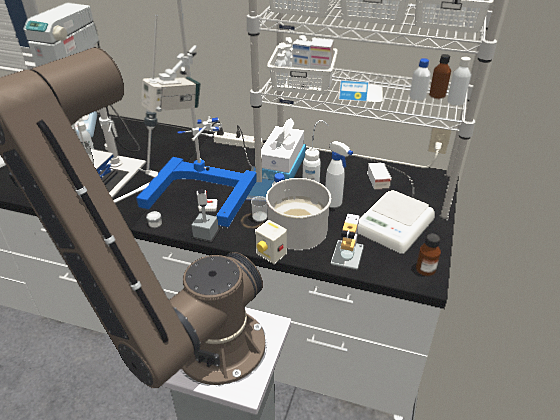

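View pics/top0.png

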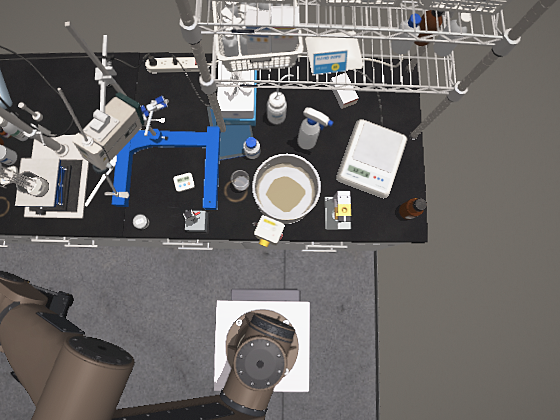

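```bash
python3 - <<'E'
from h import *
a=cv2.imread('pics/side0.png');b=cv2.imread('pics/top0.png')
f=lambda i,x,y:cv2.resize(i[y:y+42,x:x+56],(392,294),interpolation=cv2.INTER_CUBIC)
cv2.imwrite('pics/c0.png',np.vstack([np.hstack([f(a,176,184),f(a,322,210)]),np.hstack([f(b,168,196),f(b,315,188)])]))
E
```

```text
(no output)
```

View pics/c0.png

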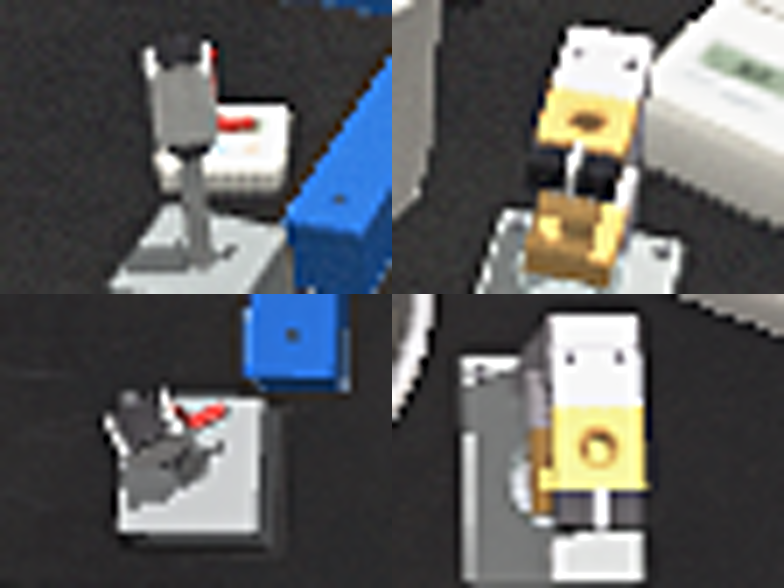

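```bash
cat > m.py <<'E'
from h import *
np.set_printoptions(precision=1,suppress=True)
O={'s1':('side',176,184,0,0),'s2':('side',322,210,392,0),'t1':('top',168,196,0,294),'t2':('top',315,188,392,294)}
def px(k,x,y):
    c,ox,oy,a,b=O[k];return c,np.array([ox+(x-a+.5)/7-.5,oy+(y-b+.5)/7-.5])
T=lambda p,q:print(*tri(px(*p),px(*q)))
A=lambda n,p,z:print(n,at_z(*px(*p),z))
E
python3 - <<'E'
from m import *
print('mouth');T(('s2',588,121),('t2',598,450));A('s',('s2',588,121),134);A('t',('t2',598,450),134)
A('line t',('t2',601,530),134);A('line s',('s2',574,190),134)
for p in((555,408),(645,408),(645,490),(555,490)):A('brass',('t2',*p),134)
for p in((545,90),(635,103),(628,150),(538,138)):A('brass s',('s2',*p),134)
print('pointer');T(('s1',258,124),('t1',228,408));A('t',('t1',228,408),140);A('s',('s1',258,124),140);A('root t',('t1',185,424),140);A('root s',('s1',220,125),140)
for p in((265,398),(258,530),(118,530)):A('rack',('t1',*p),60)
for p in((288,237),(110,292),(172,205)):A('rack s',('s1',*p),60)
A('stem foot s',('s1',201,262),60)
# cap top z=189 
A('cap t',('t1',145,408),189);A('cap s',('s1',182,50),189)
# base plate of stand at z=10
for p in((462,357),(462,580),(645,580)):A('base',('t2',*p),10)
m=cams.snapshot('top')
for t in('probe_head','stand','heating_pot'):
  for c in('top',):
    r=cams.recognise(c,t);print(t,[(np.array(q['bbox']),round(q['confidence'],2)) for q in r[:2]])
print([at_z('top',p,168) for p in((252,188),(320,188),(286,155),(286,221))])
E
```

```text
mouth
[ 450.2 -260.7  129.3] 0.324365871592237
s [ 444.8 -261.6  134. ]
t [ 449.3 -259.7  134. ]
line t [ 412.1 -260.6  134. ]
line s [ 397.  -265.4  134. ]
brass [ 468.7 -239.9  134. ]
brass [ 469.5 -282.   134. ]
brass [ 431.  -281.3  134. ]
brass [ 430.3 -239.5  134. ]
brass s [ 460.2 -238.6  134. ]
brass s [ 463.5 -279.3  134. ]
brass s [ 430.6 -282.7  134. ]
brass s [ 426.5 -242.8  134. ]
pointer
[434.5 202.5 134.6] 0.21947530136146332
t [433.6 201.7 140. ]
s [428.2 199.2 140. ]
root t [425.8 220.9 140. ]
root s [422. 216. 140.]
rack [451.4 198.3  60. ]
rack [387.1 198.8  60. ]
rack [385.9 266.2  60. ]
rack s [442.2 196.7  60. ]
rack s [377.8 261.9  60. ]
rack s [447.9 261.5  60. ]
stem foot s [411.7 229.5  60. ]
cap t [425.2 229.2 189. ]
cap s [412.2 225.9 189. ]
base [ 517.1 -213.8   10. ]
base [ 403.  -213.1   10. ]
base [ 404.4 -305.8   10. ]
probe_head [(array([182.3, 206.9, 199.3, 224.3]), 0.64), (array([323.4, 190.7, 353.2, 230.9]), 0.37)]
stand [(array([325.7, 189.7, 353. , 232.9]), 0.9)]
heating_pot []
[array([508.2,  37.2, 168. ]), array([ 512.4, -177.8,  168. ]), array([618.7, -68.8, 168. ]), array([405.2, -71.2, 168. ])]
```

```bash
python3 - <<'E'
from h import *
s=telemetry.read_state();q=s["orientation"];R=Rotation.from_quat(q,scalar_first=True).as_matrix()
print(s['clock'],q,R,'y yaw',np.degrees(np.arctan2(R[1,1],R[0,1])),np.degrees(s['joint_positions']))
E
```

```text
1.5 [6.57066490e-06 1.28532280e-01 9.91705325e-01 2.98104279e-05] [[-9.66958906e-01  2.54932292e-01  2.06955313e-05]
 [ 2.54932293e-01  9.66958904e-01  5.74372352e-05]
 [-5.36912222e-06  6.08154053e-05 -9.99999998e-01]] y yaw 75.2304267925407 [ 6.91803303e+01  2.81254917e+01  8.93198449e+01  6.91227401e-05
  6.25511660e+01 -6.05012832e+00]
```

```bash
python3 -m crank '[0.023,-0.033,0.005,0,0,-5.3,0.0951,0.046,-0.067,0.01,0,0,-10.6,0.0951,0.069,-0.1,0.015,0,0,-15.9,0.0951,0.092,-0.133,0.02,0,0,-21.2,0.0951,0.115,-0.166,0.025,0,0,-26.5,0.0951,0.138,-0.2,0.03,0,0,-31.8,0.0951,0.161,-0.233,0.035,0,0,-37.1,0.0951,0.184,-0.267,0.04,0,0,-42.4,0.0951,0.207,-0.3,0.045,0,0,-47.7,0.0951,0.23,-0.333,0.045,0,0,-53,0.0951]' 30
```

```text
clock: 2.33
ee_pos: [390.3, 269.7, 260.8]
orientation: [0.0, 0.559, 0.829, 0.001]
wrist_force: [0.6, 0.2, 0.3]
grip_width: 95.5
```

```bash
python3 - <<'E'
from h import *
a=cams.snapshot('side')[0];b=cams.snapshot('top')[0]
f=lambda i,x,y:cv2.resize(i[y:y+60,x:x+57],(399,420),interpolation=cv2.INTER_CUBIC)
save(np.hstack([f(a,172,170),f(b,165,180)]),'c1')
for t in('probe_pointer','probe_head'):
  for c in('side','top'):print(t,c,[(q['point'],round(q['confidence'],2)) for q in cams.tip_of(c,t)[:2]])
E
```

```text
probe_pointer side []
probe_pointer top [([199.5, 210.8], 0.69)]
probe_head side []
probe_head top [([188.0, 211.8], 0.49)]
```

View pics/c1.png

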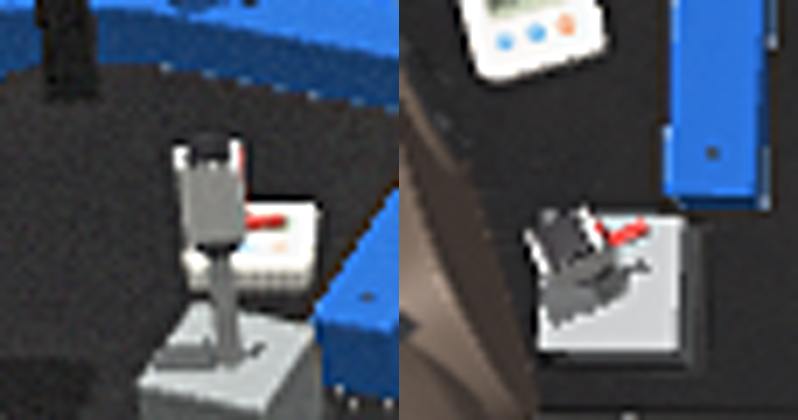

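```bash
python3 - <<'E'
from h import *
np.set_printoptions(precision=1,suppress=True)
u=np.array([np.cos(np.radians(22)),np.sin(np.radians(22)),0])
c=np.array([390.3,269.7,260.8])
for s in(-1,1):print('finger',(proj('side',c+s*u*54)-[172,170])*7)
print('cap t',at_z('top',(189.1,214.3),189),'cap s',at_z('side',(172+208/7,170+148/7),189))
print('head s',at_z('side',(172+213/7,170+200/7),161), 'stem foot',at_z('side',(172+230/7,170+355/7),60))
print(at_z('top',(165+248/7,180+226/7),140),at_z('top',(165+213/7,180+240/7),140))
E
```

```text
finger [72.5 96.7]
finger [ 89.9 -39.8]
cap t [417.6 226.3 189. ] cap s [410.2 224.5 189. ]
head s [407.2 223.6 161. ] stem foot [413.7 228.3  60. ]
[432.2 200.7 140. ] [425.5 216.3 140. ]
```

```bash
python3 -m crank '[0.013,-0.022,0,0,0,0,0.0951,0.026,-0.043,0,0,0,0,0.0951,0.026,-0.043,-0.02,0,0,0,0.0951,0.026,-0.043,-0.045,0,0,0,0.0951,0.026,-0.043,-0.07,0,0,0,0.0951,0.026,-0.043,-0.095,0,0,0,0.0951,0.026,-0.043,-0.112,0,0,0,0.0951,0.026,-0.043,-0.119,0,0,0,0.0951,0.026,-0.043,-0.119,0,0,0,0.0951,0.026,-0.043,-0.119,0,0,0,0.0951]' 30; python3 - <<'E'
from h import *
a=cams.snapshot('side')[0];b=cams.snapshot('top')[0]
f=lambda i,x,y:cv2.resize(i[y:y+60,x:x+57],(399,420),interpolation=cv2.INTER_CUBIC)
save(np.hstack([f(a,172,170),f(b,165,180)]),'c2')
E
```

```text
clock: 3.47
ee_pos: [414.8, 229.8, 141.0]
orientation: [-0.0, 0.556, 0.831, 0.0]
wrist_force: [-0.7, -0.3, 0.9]
grip_width: 95.0
```

View pics/c2.png

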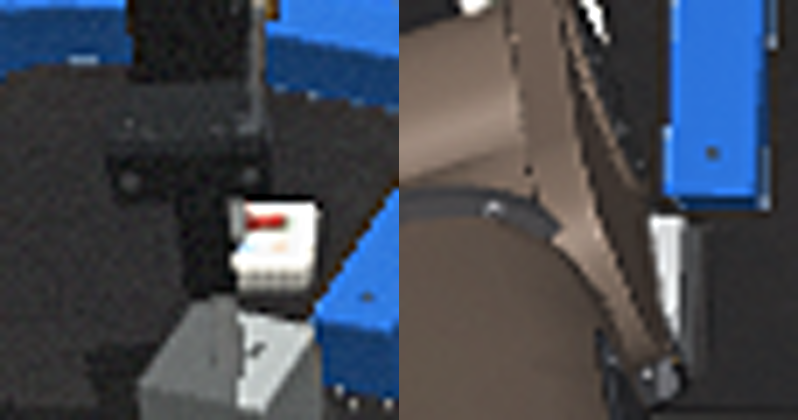

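```bash
python3 -m crank '[0.001,-0.002,0.001,0,0,0,0.07,0.001,-0.002,0.001,0,0,0,0.05,0.001,-0.002,0.001,0,0,0,0.03,0.001,-0.002,0.001,0,0,0,0.02,0.001,-0.002,0.001,0,0,0,0.01,0.001,-0.002,0.001,0,0,0,0.01,0.001,-0.002,0.001,0,0,0,0.01,0.001,-0.002,0.001,0,0,0,0.01,0.001,-0.002,0.001,0,0,0,0.01,0.001,-0.002,0.001,0,0,0,0.01]' 30
```

```text
clock: 4.4
ee_pos: [416.2, 227.5, 142.6]
orientation: [0.0, 0.557, 0.831, 0.001]
wrist_force: [-0.5, 1.1, -0.4]
grip_width: 33.8
```

```bash
python3 -m crank '[0,0,0,0,0,0,0.005,0,0,0,0,0,0,0.005,0,0,0,0,0,0,0.005,0,0,0,0,0,0,0.005,0,0,0,0,0,0,0.005,0,0,0,0,0,0,0.005,0,0,0,0,0,0,0.005,0,0,0,0,0,0,0.005,0,0,0,0,0,0,0.005,0,0,0,0,0,0,0.005]' 30
```

```text
clock: 5.23
ee_pos: [417.2, 228.0, 142.8]
orientation: [0.001, 0.557, 0.831, 0.002]
wrist_force: [5.2, 2.8, -3.8]
grip_width: 20.1
```

```bash
python3 -m crank '[0,0,0.008,0,0,0,0.005,0,0,0.018,0,0,0,0.005,0,0,0.03,0,0,0,0.005,0,0,0.045,0,0,0,0.005,0,0,0.065,0,0,0,0.005,0,0,0.09,0,0,0,0.005,0,0,0.115,0,0,0,0.005,0,0,0.145,0,0,0,0.005,0,0,0.175,0,0,0,0.005,0,0,0.2,0,0,0,0.005]' 40; python3 - <<'E'
from h import *
a=cams.snapshot('side')[0];b=cams.snapshot('top')[0]
f=lambda i,x,y:cv2.resize(i[y:y+84,x:x+80],(400,420),interpolation=cv2.INTER_CUBIC)
save(np.hstack([f(a,160,135),f(b,155,165)]),'c3')
for t in('probe_pointer','probe_tip'):
  for c in('side','top'):print(t,c,[(q['point'],round(q['confidence'],2)) for q in cams.tip_of(c,t)[:2]])
E
```

```text
clock: 6.07
ee_pos: [416.6, 227.7, 344.7]
orientation: [0.001, 0.557, 0.831, 0.002]
wrist_force: [-0.3, 0.0, -2.5]
grip_width: 19.9
probe_pointer side [([205.6, 149.5], 0.64), ([345.3, 259.9], 0.47)]
probe_pointer top []
probe_tip side [([198.7, 183.2], 0.44)]
probe_tip top []
```

View pics/c3.png

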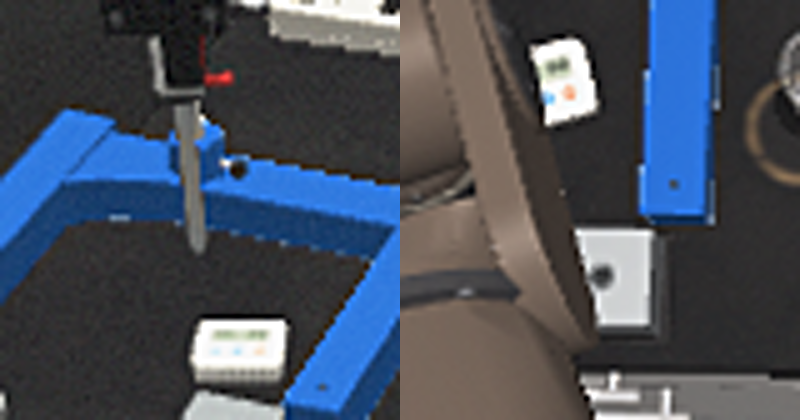

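```bash
python3 - <<'E'
from h import *
np.set_printoptions(precision=1,suppress=True)
g=np.array([416.6,227.7,363.5])
for dz in(-21,-31,-149):print(dz,(proj('side',g+[0,0,dz])-[160,135])*5)
p=np.radians(-68);d=np.array([np.cos(p),np.sin(p),0])
print('tip +10mm along pointer',(proj('side',g+[0,0,-149]+10*d)-[160,135])*5)
print('pointer',(proj('side',g+[0,0,-21]+32*d)-[160,135])*5)
E
```

```text
-21 [183.3  73. ]
-31 [185.   86.9]
-149 [204.2 242.4]
tip +10mm along pointer [219.8 241.7]
pointer [235.8  71. ]
```

```bash
python3 -m crank '[0.005,-0.02,0,0,0,-5.5,0.005,0.01,-0.044,0,0,0,-11,0.005,0.015,-0.068,0,0,0,-16.5,0.005,0.02,-0.092,0,0,0,-22,0.005,0.025,-0.117,0,0,0,-27.5,0.005,0.03,-0.142,0,0,0,-33,0.005,0.034,-0.167,0,0,0,-39,0.005,0.037,-0.192,0,0,0,-45,0.005,0.039,-0.218,0,0,0,-50.5,0.005,0.04,-0.244,0,0,0,-56,0.005]' 40
```

```text
clock: 7.2
ee_pos: [456.1, -17.5, 340.1]
orientation: [-0.0, 0.883, 0.47, -0.001]
wrist_force: [0.4, 0.8, -1.2]
grip_width: 19.8
```

```bash
python3 -m crank '[-0.001,-0.025,0.002,0,0,-5.5,0.005,-0.002,-0.05,0.004,0,0,-11,0.005,-0.003,-0.075,0.005,0,0,-16.5,0.005,-0.004,-0.1,0.005,0,0,-22,0.005,-0.005,-0.125,0.005,0,0,-27.5,0.005,-0.006,-0.15,0.005,0,0,-33.5,0.005,-0.007,-0.175,0.005,0,0,-39.5,0.005,-0.008,-0.2,0.005,0,0,-45.5,0.005,-0.01,-0.224,0.005,0,0,-51,0.005,-0.011,-0.243,0.005,0,0,-56,0.005]' 40; python3 -m crank '[0,0,0,0,0,0,0.005,0,0,0,0,0,0,0.005,0,0,0,0,0,0,0.005,0,0,0,0,0,0,0.005,0,0,0,0,0,0,0.005,0,0,0,0,0,0,0.005,0,0,0,0,0,0,0.005,0,0,0,0,0,0,0.005,0,0,0,0,0,0,0.005,0,0,0,0,0,0,0.005]' 40
cat > look.py <<'E'
from h import *
import sys
np.set_printoptions(precision=2,suppress=True)
n=sys.argv[1];x,y,x2,y2=map(int,sys.argv[2:6])
a=cams.snapshot('side')[0];b=cams.snapshot('top')[0]
f=lambda i,x,y:cv2.resize(i[y:y+84,x:x+80],(400,420),interpolation=cv2.INTER_CUBIC)
save(np.hstack([f(a,x,y),f(b,x2,y2)]),n)
for t in('probe_pointer','probe_tip','upper_mouth'):
  for c in('side','top'):print(t,c,[(np.array(q['point']),round(q['confidence'],2)) for q in cams.tip_of(c,t)[:2]])
s=telemetry.read_state();q=s["orientation"];R=Rotation.from_quat(q,scalar_first=True).as_matrix()
print(s['clock'],s['ee_pos'],'y yaw',np.degrees(np.arctan2(R[1,1],R[0,1])),'z',R[:,2],s['wrist_force'])
np.save(n+'.npy',a);np.save(n+'t.npy',b)
E
python3 look.py c4 310 160 300 165
```

```text
clock: 8.03
ee_pos: [444.5, -262.0, 343.4]
orientation: [-0.001, 1.0, -0.002, -0.002]
wrist_force: [-0.2, -0.1, -1.4]
grip_width: 19.8
clock: 8.87
ee_pos: [444.5, -261.9, 343.5]
orientation: [-0.001, 1.0, -0.002, -0.002]
wrist_force: [0.6, -0.7, -1.8]
grip_width: 19.9
probe_pointer side [(array([348.4, 229.7]), 0.67), (array([352.1, 178.7]), 0.59)]
probe_pointer top []
probe_tip side [(array([353.9, 205.1]), 0.83)]
probe_tip top []
upper_mouth side [(array([348.2, 226.5]), 0.61)]
upper_mouth top []
9.2667 [ 444.48 -261.98  343.37] y yaw -90.23985167647723 z [-0.  0. -1.] [ 0.11  0.01 -1.26]
```

View pics/c4.png

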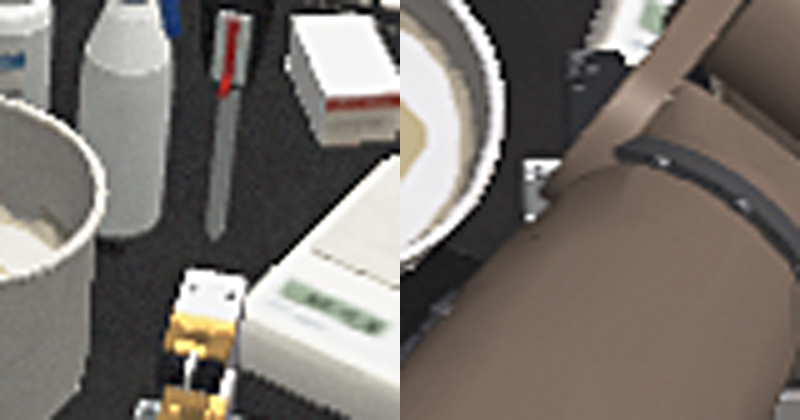

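```bash
cat > fit.py <<'E'
from h import *
np.set_printoptions(precision=2,suppress=True)
from scipy.optimize import least_squares
def fit(img,tcp,pdir,v0,v1,c0,c1,sc,ox,oy,tilt_dir):
    img=img.astype(float);sat=img.max(2)-img.min(2);w=np.clip(img.mean(2)-60,0,60)*(sat<50)
    pts=[]
    for v in range(v0,v1):
        r=w[v,c0:c1]
        # widest run
        m=r>25;lab=np.cumsum(np.diff(np.r_[0,m.astype(int)])==1)*m
        if lab.max()==0: continue
        k=np.argmax(np.bincount(lab)[1:])+1;i=np.where(lab==k)[0]
        i0,i1=max(i[0]-sc,0),min(i[-1]+sc+1,len(r))
        pts.append(((c0+np.average(np.arange(i0,i1),weights=r[i0:i1])+.5)/sc-.5+ox,(v+.5)/sc-.5+oy,i[-1]-i[0]+1))
    P=np.array(pts);print(P[::max(1,len(P)//10)])
    med=np.median(P[:,2]);P=P[abs(P[:,2]-med)<=max(1.01,.2*med)]
    g=np.array(tcp)+[0,0,18.8]; t=np.array(tilt_dir,float)
    def res(p):  # offset along t at grasp, slope
        zs=np.linspace(-145,-25,40);L=np.array([proj('side',g+[0,0,z]+t*(p[0]+p[1]*(-z))) for z in zs])
        o=np.argsort(L[:,1]);return np.interp(P[:,1],L[o,1],L[o,0])-P[:,0]
    s=least_squares(res,[0,0],loss='soft_l1',f_scale=.2)
    print('offset at grasp %.2f mm, slope %.4f rad -> tip off %.2f'%(s.x[0],s.x[1],s.x[0]+149*s.x[1]),'rms',np.std(s.fun))
E
python3 - <<'E'
from fit import *
p=np.radians(-68)
im=cv2.cvtColor(cv2.imread('pics/c3.png'),cv2.COLOR_BGR2RGB)
fit(im,[416.6,227.7,344.7],None,105,235,160,220,5,160,135,[np.cos(p),np.sin(p),0])
fit(np.load('c4.npy'),[444.5,-261.9,343.4],None,181,204,346,362,1,0,0,[0,1,0])
E
```

```text
[[198.67 155.6    7.  ]
 [197.72 158.2   32.  ]
 [197.69 160.8   29.  ]
 [196.88 163.4   14.  ]
 [197.22 166.    19.  ]
 [197.63 168.6   19.  ]
 [197.79 171.2   14.  ]
 [198.02 173.8   15.  ]
 [198.37 176.4   19.  ]
 [198.69 179.    16.  ]]
offset at grasp -2.94 mm, slope -0.0166 rad -> tip off -5.42 rms 0.15183447763728528
[[355.31 181.     4.  ]
 [354.96 183.     4.  ]
 [354.77 185.     4.  ]
 [354.54 187.     4.  ]
 [354.39 189.     4.  ]
 [354.13 191.     3.  ]
 [353.75 193.     4.  ]
 [353.56 195.     4.  ]
 [353.48 197.     4.  ]
 [353.4  199.     4.  ]
 [353.11 201.     3.  ]
 [352.72 203.     4.  ]]Traceback (most recent call last):
  File "<stdin>", line 5, in <module>
  File "fit.py", line 21, in fit
    s=least_squares(res,[0,0],loss='soft_l1',f_scale=.2)
    return func(*args, **kwargs)
    result = trf(vector_fun.fun, vector_fun.jac, x0, f0, J0, lb, ub, ftol, xtol,
                 gtol, max_nfev, x_scale, loss_function, tr_solver,
                 tr_options.copy(), verbose, callback=callback_wrapped)
    return trf_no_bounds(
        fun, jac, x0, f0, J0, ftol, xtol, g
[... 852 characters left out ...]
    f = np.atleast_1d(self.fun(x, *self.args, **self.kwargs))
                      ~~~~~~~~^^^^^^^^^^^^^^^^^^^^^^^^^^^^^^
    return np.atleast_1d(self.fun(x))
                         ~~~~~~~~^^^
    return self.f(x, *self.args, **self.kwargs)
           ~~~~~~^^^^^^^^^^^^^^^^^^^^^^^^^^^^^^
  File "fit.py", line 19, in res
    zs=np.linspace(-145,-25,40);L=np.array([proj('side',g+[0,0,z]+t*(p[0]+p[1]*(-z))) for z in zs])
                                            ~~~~^^^^^^^^^^^^^^^^^^^^^^^^^^^^^^^^^^^^^
  File "h.py", line 19, in proj
    m=cams.camera_model(cam);K=np.array(m["intrinsics"]);q=rot(m).T@(np.array(X)-np.array(m["xyz"]))
ValueError: time passes only in moves, steps and waits
```

```bash
sed -i 's/^def rot/_c={}\ndef cm(c):\n    if c not in _c:_c[c]=cams.camera_model(c)\n    return _c[c]\ndef rot/; s/m=cams.camera_model(cam)/m=cm(cam)/' h.py
python3 - <<'E'
from fit import *
p=np.radians(-68)
im=cv2.cvtColor(cv2.imread('pics/c3.png'),cv2.COLOR_BGR2RGB)
for v in(105,150,165): fit(im,[416.6,227.7,344.7],None,v,237,160,220,5,160,135,[np.cos(p),np.sin(p),0])
fit(np.load('c4.npy'),[444.5,-261.9,343.4],None,181,206,346,362,1,0,0,[0,1,0])
print('pred tip',proj('side',[444.5,-261.9,213.3]),proj('side',[454.5,-261.9,213.3]),proj('side',[444.5,-261.9,203.3]))
for z in(134,118):print('mouth at 447,-261',proj('side',[447,-261,z]))
for z in(134,68):print('mouth',proj('side',[450,-260.5,z]))
E
```

```text
[[198.67 155.6    7.  ]
 [197.72 158.2   32.  ]
 [197.69 160.8   29.  ]
 [196.88 163.4   14.  ]
 [197.22 166.    19.  ]
 [197.63 168.6   19.  ]
 [197.79 171.2   14.  ]
 [198.02 173.8   15.  ]
 [198.37 176.4   19.  ]
 [198.69 179.    16.  ]
 [198.98 181.6   17.  ]]
offset at grasp -2.96 mm, slope -0.0164 rad -> tip off -5.41 rms 0.15053173341359086
[[197.1  164.6   17.  ]
 [197.25 166.2   19.  ]
 [197.52 167.8   20.  ]
 [197.68 169.4   17.  ]
 [197.85 171.    15.  ]
 [197.95 172.6   15.  ]
 [198.02 174.2   16.  ]
 [198.26 175.8   19.  ]
 [198.56 177.4   19.  ]
 [198.69 179.    16.  ]
 [199.   180.6   18.  ]]
offset at grasp -3.33 mm, slope -0.0133 rad -> tip off -5.31 rms 0.06193302754242944
[[197.48 167.6   20.  ]
 [197.65 169.    18.  ]
 [197.83 170.4   15.  ]
 [197.82 171.8   14.  ]
 [198.13 173.2   16.  ]
 [198.07 174.6   17.  ]
 [198.29 176.    20.  ]
 [198.56 177.4   19.  ]
 [198.67 178.8   17.  ]
 [198.86 180.2   18.  ]
 [198.98 181.6   17.  ]]
offset at grasp -3.15 mm, slope -0.0149 rad -> tip off -5.37 rms 0.06726026465466842
[[355.31 181.     4.  ]
 [354.96 183.     4.  ]
 [354.77 185.     4.  ]
 [354.54 187.     4.  ]
 [354.39 189.     4.  ]
 [354.13 191.     3.  ]
 [353.75 193.     4.  ]
 [353.56 195.     4.  ]
 [353.48 197.     4.  ]
 [353.4  199.     4.  ]
 [353.11 201.     3.  ]
 [352.72 203.     4.  ]
 [352.71 205.     4.  ]]
offset at grasp -1.66 mm, slope -0.0012 rad -> tip off -1.84 rms 0.08447289499692075
pred tip [351.76 207.17] [352.43 205.24] [351.49 209.73]
mouth at 447,-261 [349.52 226.38]
mouth at 447,-261 [349.11 230.22]
mouth [349.56 225.76]
mouth [347.9  241.29]
```

```bash
python3 -m crank '[0,0.001,-0.007,0,0.3,0,0.005,0,0.002,-0.015,0,0.6,0,0.005,0,0.002,-0.025,0,0.9,0,0.005,0,0.002,-0.035,0,0.9,0,0.005,0,0.002,-0.045,0,0.9,0,0.005,0,0.002,-0.055,0,0.9,0,0.005,0,0.002,-0.063,0,0.9,0,0.005,0,0.002,-0.066,0,0.9,0,0.005,0,0.002,-0.066,0,0.9,0,0.005,0,0.002,-0.066,0,0.9,0,0.005]' 40
python3 look.py c5 310 175 300 165
```

```text
clock: 10.1
ee_pos: [444.6, -260.1, 277.5]
orientation: [-0.001, 1.0, -0.002, -0.009]
wrist_force: [-0.5, 0.4, -1.1]
grip_width: 19.9
probe_pointer side [(array([349.5, 195. ]), 0.49)]
probe_pointer top [(array([192.4, 221.7]), 0.51), (array([140.8, 220.5]), 0.23)]
probe_tip side [(array([350.1, 222. ]), 0.8), (array([346.9, 241.2]), 0.38)]
probe_tip top []
upper_mouth side [(array([349.8, 225.8]), 0.88)]
upper_mouth top []
10.5 [ 444.49 -260.01  277.58] y yaw -90.2429812178233 z [-0.02  0.   -1.  ] [ 0.35  0.39 -1.  ]
```

View pics/c5.png

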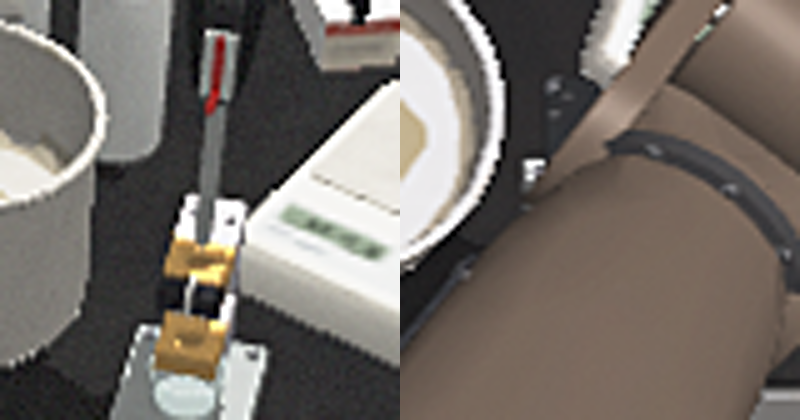

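```bash
python3 -m crank '[-0.001,0.001,-0.004,0,0,0,0.005,-0.001,0.001,-0.008,0,0,0,0.005,-0.001,0.001,-0.012,0,0,0,0.005,-0.001,0.001,-0.015,0,0,0,0.005,-0.001,0.001,-0.018,0,0,0,0.005,-0.001,0.001,-0.021,0,0,0,0.005,-0.001,0.001,-0.024,0,0,0,0.005,-0.001,0.001,-0.027,0,0,0,0.005,-0.001,0.001,-0.03,0,0,0,0.005,-0.001,0.001,-0.03,0,0,0,0.005]' 40
```

```text
clock: 11.33
ee_pos: [443.8, -259.1, 247.1]
orientation: [-0.001, 1.0, -0.002, -0.009]
wrist_force: [3.7, -0.4, -3.8]
grip_width: 19.9
```

```bash
python3 -m crank '[0.001,0,0,0,0,0,0.005,0.001,0,0,0,0,0,0.005,0.001,0,0,0,0,0,0.005,0.001,0,0,0,0,0,0.005,0.001,0,0,0,0,0,0.005,0.001,0,0,0,0,0,0.005,0.001,0,0,0,0,0,0.005,0.001,0,0,0,0,0,0.005,0.001,0,0,0,0,0,0.005,0.001,0,0,0,0,0,0.005]' 40
python3 look.py c6 310 175 300 165
```

```text
clock: 12.17
ee_pos: [444.8, -259.1, 247.2]
orientation: [-0.001, 1.0, -0.002, -0.009]
wrist_force: [-0.7, -0.5, -1.5]
grip_width: 19.9
probe_pointer side [(array([352.3, 206. ]), 0.78)]
probe_pointer top []
probe_tip side [(array([350.7, 227.8]), 0.75)]
probe_tip top []
upper_mouth side [(array([349.1, 227.3]), 0.93)]
upper_mouth top []
12.5667 [ 444.81 -259.09  247.12] y yaw -90.25010287785449 z [-0.02  0.   -1.  ] [ 0.2  -0.01 -0.86]
```

View pics/c6.png

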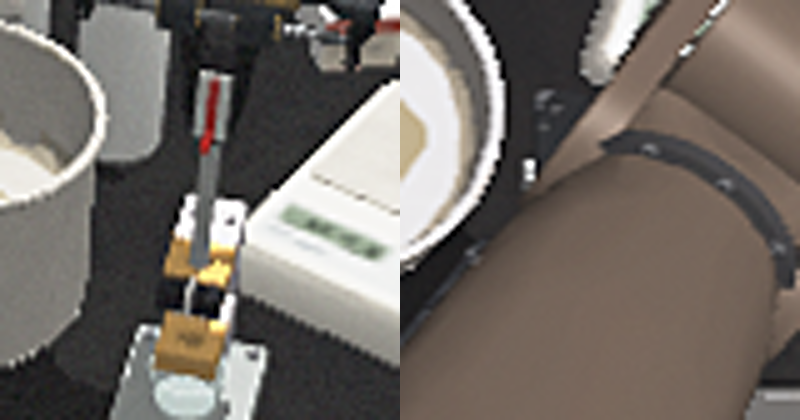

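```bash
python3 - <<'E'
from fit import *
fit(np.load('c6.npy'),[444.8,-259.1,247.1],None,207,224,344,358,1,0,0,[0,1,0])
for y in(-268.9,-260.9,-252.9):print(y,proj('side',[416,y,245]))
im=np.load('c6.npy').astype(float);m=(im[...,0]-im[...,1]>60)&(im[...,0]-im[...,2]>60)
v,u=np.where(m[185:210,340:365]);
for r in range(185,210):
    c=u[v==r-185]
    if len(c):print(r,c.mean()+340,len(c))
E
python3 -m crank '[0,0,-0.004,0,0,0,0.005,0,0,-0.008,0,0,0,0.005,0,0,-0.012,0,0,0,0.005,0,0,-0.016,0,0,0,0.005,0,0,-0.02,0,0,0,0.005,0,0,-0.024,0,0,0,0.005,0,0,-0.027,0,0,0,0.005,0,0,-0.03,0,0,0,0.005,0,0,-0.03,0,0,0,0.005,0,0,-0.03,0,0,0,0.005]' 40
```

```text
[[351.41 207.     4.  ]
 [351.37 208.     4.  ]
 [351.36 209.     4.  ]
 [351.15 210.     3.  ]
 [350.97 211.     3.  ]
 [350.8  212.     3.  ]
 [350.77 213.     3.  ]
 [350.   214.     8.  ]
 [352.1  215.    11.  ]
 [351.77 216.    12.  ]
 [351.67 217.    12.  ]
 [351.67 218.    12.  ]
 [350.61 219.    10.  ]
 [347.51 220.     6.  ]
 [350.98 221.    13.  ]
 [354.32 222.     6.  ]
 [355.   223.     5.  ]]
offset at grasp 441.64 mm, slope -4.1117 rad -> tip off -170.99 rms 0.8483813661867466
-268.9 [353.04 204.92]
-260.9 [350.38 204.41]
-252.9 [347.73 203.91]
191 352.5 2
192 352.5 2
193 352.5 2
194 352.0 1
195 352.0 1
196 351.5 2
197 352.0 1
198 351.5 2
199 351.5 2
200 351.5 2
201 351.5 2
202 351.0 3
203 350.5 2
204 350.5 2
205 350.5 2
clock: 13.4
ee_pos: [444.8, -259.1, 217.0]
orientation: [-0.001, 1.0, -0.002, -0.009]
wrist_force: [-0.0, -0.4, -0.9]
grip_width: 20.0
```

```bash
python3 -m crank '[0,0,-0.003,0,0,0,0.005,0,0,-0.006,0,0,0,0.005,0,0,-0.01,0,0,0,0.005,0,0,-0.014,0,0,0,0.005,0,0,-0.018,0,0,0,0.005,0,0,-0.021,0,0,0,0.005,0,0,-0.024,0,0,0,0.005,0,0,-0.027,0,0,0,0.005,0,0,-0.027,0,0,0,0.005,0,0,-0.027,0,0,0,0.005]' 40
```

```text
clock: 14.23
ee_pos: [444.8, -259.1, 189.9]
orientation: [-0.001, 1.0, -0.002, -0.009]
wrist_force: [-0.1, 0.3, -1.0]
grip_width: 19.4
```

```bash
python3 -m crank '[0,0,-0.004,0,0,0,0.005,0,0,-0.008,0,0,0,0.005,0,0,-0.012,0,0,0,0.005,0,0,-0.016,0,0,0,0.005,0,0,-0.02,0,0,0,0.005,0,0,-0.024,0,0,0,0.005,0,0,-0.028,0,0,0,0.005,0,0,-0.032,0,0,0,0.005,0,0,-0.032,0,0,0,0.005,0,0,-0.032,0,0,0,0.005]' 40
python3 look.py c7 310 180 300 165
```

```text
clock: 15.07
ee_pos: [444.7, -259.0, 157.7]
orientation: [-0.002, 1.0, -0.002, -0.009]
wrist_force: [-0.2, -1.2, -1.4]
grip_width: 19.9
probe_pointer side [(array([346. , 228.5]), 0.49)]
probe_pointer top []
probe_tip side [(array([348.6, 248.5]), 0.44)]
probe_tip top []
upper_mouth side [(array([347.3, 224.6]), 0.65)]
upper_mouth top []
15.4667 [ 444.83 -259.1   158.04] y yaw -90.2451743840869 z [-0.02  0.   -1.  ] [-1.01 -1.43 -1.8 ]
```

View pics/c7.png

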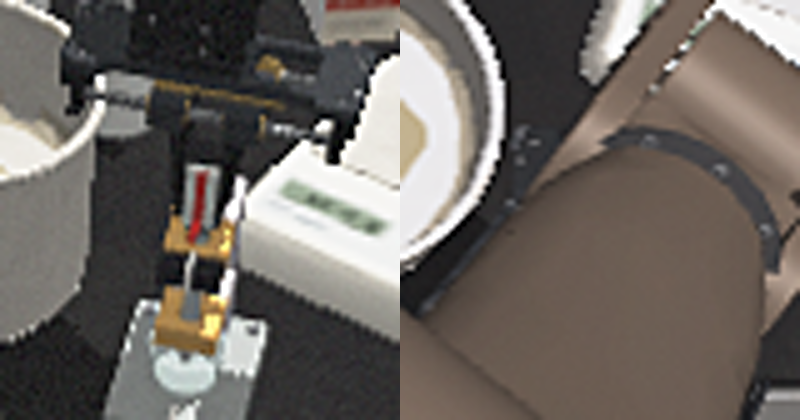

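```bash
python3 - <<'E'
from h import *
for z in(33,28,23,18):print(z,(proj('side',[447.5,-260.5,z])-[310,180])*5,'pointer',(proj('side',[415.5,-260.5,z+128])-[310,180])*5)
im=np.load('c7.npy').astype(int);m=(im[...,0]-im[...,1]>60)&(im[...,0]-im[...,2]>60)
for r in range(210,234):
    c=np.where(m[r,335:365])[0]
    if len(c):print((r+.5-180)*5,(c.mean()+335.5-310)*5,len(c))
print([( (proj('side',[x,-260.5,134])-[310,180])*5) for x in(410,447)])
E
```

```text
33 [184.4678188  348.60351029] pointer [189.79854374 230.05150116]
28 [183.87360227 354.18568429] pointer [189.15245848 236.23176413]
23 [183.28168235 359.74734639] pointer [188.50905276 242.38769383]
18 [182.69204521 365.288615  ] pointer [187.86830919 248.51944123]
177.5 200.0 2
182.5 200.0 2
187.5 200.0 2
192.5 200.0 2
197.5 200.0 2
202.5 200.0 2
207.5 200.0 2
212.5 197.5 1
217.5 197.5 1
222.5 195.0 2
227.5 195.0 2
232.5 195.0 2
237.5 192.5 1
242.5 192.5 1
[array([184.48023711, 268.71348383]), array([196.82186741, 231.74578703])]
```

```bash
python3 -m crank '[0,0,0.001,0,0,0,0.005,0,0,0.002,0,0,0,0.005,0,0,0.003,0,0,0,0.005,0,0,0.003,0,0,0,0.005,0,0,0.003,0,0,0,0.005,0,0,0.003,0,0,0,0.005,0,0,0.003,0,0,0,0.005,0,0,0.003,0,0,0,0.005,0,0,0.003,0,0,0,0.005,0,0,0.003,0,0,0,0.005]' 40 && python3 -c "
from cell import hand_in
print(hand_in())"
```

```text
clock: 16.3
ee_pos: [444.8, -259.1, 161.0]
orientation: [-0.001, 1.0, -0.002, -0.009]
wrist_force: [0.5, 0.1, -1.3]
grip_width: 19.6
the job is handed in; nothing more can be done
None
```

I gripped the probe by its head at 40 N and lifted it out of the storage block. I carried it over the pot and turned it 112° clockwise, so the pointer lies along the white line. I corrected a tilt of about 0.9° and threaded the probe down through both bushings. It was handed in at 16.3 s, still held in the gripper. `hand_in()` gave no verdict.

**Last checks**
- **Forces:** The largest sideways wrist force was about 4 N, on entering the upper bushing. A 1 mm shift removed it. At the end only the probe's own weight showed (about 1.3 N).
- **Pointer:** The last picture showed the stem through both bushings. The pointer was along the white line to within about 2 mm.
- **Bystanders:** The arm's path stayed well away from the amber bottle, jar and small beaker. I did not measure them again at the end.

**Disagreement:** The arm's position put the tip at 28 mm above the worktop, while the side camera suggested about 22–24 mm. I raised the probe 3 mm as a compromise, so the tip should be at about 25–31 mm, inside the allowed 18–38 mm. I took no picture after that.

The pointer's starting direction was about 111° from the storage block's -x by the image, outside the stated 40–95°. I trusted the image, and the pointer check above supports that.

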